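# Rebuild a control module and leave it curing under a weight

### The arm

A 6-joint arm with a two-finger parallel gripper is mounted at the origin on the work surface. World frame = base frame: x ahead of the robot, y to its left, z up, the work surface at z = 0. Lengths are in m, angles in rad, forces in N, time in s.
With the tool pointing down it reaches from about 0.3 to 0.875 m from the base axis. Payload 4.2 kg.
Tool frame: the origin (TCP) lies between the finger pads; the fingertips stand 14 mm ahead of it and the grasp point (between the pads) lies 5 mm behind it; z points along the fingers, y is the line along which they close (so a half turn about z gives the same grasp; the last joint's range is limited). The gripper opens to 85 mm and grips with 20 to 120 N. Pads are 22 mm wide; open, the fingers measure 114 mm over their backs; the gripper's body (76 mm by 85 mm) begins 54 mm behind the grasp point. The pads swing forward as they close: fully open they stand 13 mm farther back than shut.
Start: joints at [1.168, 0.32, 1.565, -0, 1.257, -0.02], TCP at [0.215, 0.533, 0.245] pointing down, gripper open.
Joint ranges: [-3.11, 3.11], [-0.84, 2.01], [0.21, 2.61], [-1.34, 4.49], [0.05, 2.63], [-2.56, 2.56]. Speed limits (rad/s): [2.57, 2.57, 3.14, 3.14, 3.14, 3.14].

### API

Orientations are given as a unit quaternion [x, y, z, w].
In Python, from bench import observe, vision, ticket gives the robot as it stands. The module is installed in compiled form; this text tells all that it offers.
- The arm moves only by the tool send_rows, never from a script. Its argument "targets" is a list of rows, each a list of 3 entries, a list of its own where there are three numbers: the turn, a rotation vector about the tool's x, y, z in rad, then the shift along the tool's x, y, z in mm, then the closure in counts, from 0 (fully open) to 255 (shut). A call has 1 to 5 rows; each row is the pose to reach, as a shift and turn from the pose commanded when the call began, along the tool's axes at that moment; what a row does not reach only later rows make up. A row lasts 1/8 s, in which the tool goes at most 62.5 mm and 10.7 degrees, less where a joint would pass 70% of its speed; a pose out of reach is approached as far as the arm can. A call with a gripper value outside its range is refused whole. The fingers move at their own pace and stop on an object; "grip_force" is the grip in N (left out, the last holds). Time passes only in rows, so rows that repeat a pose let the fingers close. It gives the time, the measured TCP pose, the force, the opening and the grip force at its end, in the units of the state.
- observe(): the state, without advancing time (a new reading comes with each control period).
- vision.snapshot(name): name is "scene" or "top" or "wrist"; returns (picture, depth): 384x512x3 uint8, red, green, blue; 384x512 float32, m along the optical axis (not along the pixel's ray), 0 where there is no reading.
- vision.camera_params(name): a dict with "mtx" (3x3 intrinsics, pixels), "cam_to_world" (4x4, takes a point from camera to world coordinates); the wrist camera has in their place "T_tool_cam" (4x4, takes a point from camera to tool coordinates, whose origin is the TCP and whose axes are the flange's). Camera axes: x right, y up, looking along -z (the intrinsics and any distortion apply to the point x, -y, -z); pixel columns grow to the right and rows downward; lengths in m; the calibration is good to about 2 mm. A picture is of the moment at which its call begins: read the wrist's pose just before it. camera_params takes no time and is no camera call.
- ticket.sign_off(): hands the job in; it is judged then, once.
The state is a dict: "t": time; "joints": joint angles; "qvel": joint speeds; "tau": joint torques, N m; "position": TCP position; "tcp_rot": TCP orientation; "contact_force": force on the tool from outside, world axes, zero at the start; "torque": the same for the moment, N m; "width": opening from 0.0 (shut) to 1.0 (fully open); "finger_force": force on a finger pad.
Only numpy, scipy, OpenCV 4.12 (cv2) and the standard library are available. Lean on these libraries where they do the work, as an engineer would, in place of code of your own. Each camera call takes 0.05 s, during which the arm holds its last target. There are 200 camera calls.

### The job

Rebuild the control module on the dark cradle: stand the open aluminium case between the cradle's yellow stops, lay the green circuit board flat in the case, close the case with the black finned cover, and finally set the brass weight gently upright on the middle of the fins to hold it while the sealant cures. Build it up in that order, each part lined up lengthwise with the one below (either way round) and centred on it, and leave the old brown board, the solder spool and the red cutters where they lie.

Things in the scene. Friction and masses are not known exactly. Their poses are not given: they have to be found in the camera images.
- cradle: Curing cradle, fixed: dark steel plate 164 (x) x 96 (y) x 10 mm high, with a yellow stop bar across each end, 12 (x) x 70 (y) mm, rising 8 mm above the plate. The stops' inner faces are at x = -68 and +68 mm; the sides are open. Origin: centre of the underside, at bench level; x runs lengthwise from stop to stop, z up.
- case: Module case, loose, 0.2 kg: open-topped aluminium tray 120 (x) x 62 (y) x 40 mm high outside, walls and floor 3 mm thick. Starts upright on the bench. Origin: centre of its underside; x lengthwise, z up out of the opening. Grip it across its 62 mm width by the outside of the long walls.
- board: New circuit board, loose, 0.07 kg: green, 100 (x) x 44 (y) x 4 mm, with a white connector centred on top, 24 (x) x 40 (y) mm, z = 4 to 28 mm. Starts connector up. Origin: centre of its underside; x lengthwise, z up. Grip the connector across its 24 mm (closing along x): in the case only those faces leave finger room. Seated, its origin is 3 mm above the case's.
- cover: Module cover, loose, 0.15 kg: black flange 120 (x) x 62 (y) mm, z = 5 to 9 mm; under it a lip 100 x 42 mm, z = 0 to 5, that drops into the case; on it a dark grey finned block 70 (x) x 40 (y) mm, z = 9 to 33, flat on top. Starts standing on its lip. Origin: centre of the lip's underside, x lengthwise. Grip the block across its 40 mm. Seated on the rim, its origin is 35 mm above the case's.
- weight: Brass weight, loose, about 0.55 kg: plain upright cylinder, diameter 44 mm, height 45 mm. Starts upright. Origin: centre of its underside, z up. It finally stands on the flat top of the cover's fin block, 33 mm above the cover's origin.
- old_board: Bystander, loose: old brown circuit board without tall connector, 90 x 44 mm, up to 9 mm high, lying flat. Not to be used. Origin: centre of its underside.
- spool: Bystander, loose: solder spool with white flanges, diameter 56 mm, 32 mm high, standing on its flange. Origin: centre of its underside.
- cutters: Bystander, loose: side cutters with red handles lying flat, about 110 (x, jaws to +x) x 54 x 10 mm. Origin: near the middle, at bench level.
There are look-alikes about, which are no part of the job. Leave any blue look-alike of the cover alone.

How it is judged:
By the outcome, as a careful person would: the job done as asked, in the order asked, and still so for the second after the job is handed in, with the robot touching nothing.
It also fails if it takes over 141 s, if anything falls off the work surface, if the arm or the gripper's body presses on something with over 40 N, if the wrist force passes 120 N, or if a joint passes its speed limit or range.

## Working session

There is one attempt and no reset: what is moved stays moved. The work goes in short steps, Python scripts to look and compute and a tool call to move; the robot and the scene stay as the last step left them, time stands still between calls to the robot, and variables do not carry over. Pictures are saved under pics/ and viewed, at most 14 in all, crops included, and the job is handed in when it is done.

Besides the shell and the picture viewer there is one more tool, called after "Call:" by a JSON object that holds its "name" and its "arguments". send_rows: Moves the arm, as the interface text tells. Its arguments: {"type":"object","properties":{"targets":{"type":"array"},"grip_force":{"type":"number"}},"required":["targets"]}

```bash
mkdir -p pics
cat > h.py <<'E'
import numpy as np, cv2
from bench import observe, vision, ticket
from scipy.spatial.transform import Rotation as R
def snap(n,save=None):
    o=observe(); im,d=vision.snapshot(n); p=vision.camera_params(n)
    if n=="wrist":
        T=np.eye(4);T[:3,:3]=R.from_quat(o["tcp_rot"]).as_matrix();T[:3,3]=o["position"]
        T=T@np.array(p["T_tool_cam"])
    else: T=np.array(p["cam_to_world"])
    if save: cv2.imwrite("pics/"+save,im[:,:,::-1])
    return im,d,np.array(p["mtx"]),T,p
def cloud(d,K,T):
    v,u=np.mgrid[:d.shape[0],:d.shape[1]]
    c=np.stack([(u-K[0,2])/K[0,0]*d,-(v-K[1,2])/K[1,1]*d,-d,np.ones_like(d)],-1)
    return (c@T.T)[...,:3]
E
python3 - <<'E'
from h import *
for n in("scene","top"):
    im,d,K,T,p=snap(n,n+"0.png"); print(n,K,T,p.keys()); np.savez(n+"0.npz",im=im,d=d,K=K,T=T)
    for k in p:
        if k not in("mtx","cam_to_world"):print(k,p[k])
print(vision.camera_params("wrist")); print(observe())
E
```

```text
scene [[416.87172092   0.         248.28823923]
 [  0.         416.87172092 193.69576824]
 [  0.           0.           1.        ]] [[ 0.89803481 -0.24202285  0.36736687  0.96457416]
 [ 0.43932204  0.53705863 -0.720114   -0.81553294]
 [-0.0230135   0.80807981  0.58862331  0.71397267]
 [ 0.          0.          0.          1.        ]] dict_keys(['mtx', 'cam_to_world'])
top [[463.47676044   0.         244.63746928]
 [  0.         463.47676044 186.35829384]
 [  0.           0.           1.        ]] [[-0.0286632   0.99499173 -0.09575952  0.43052117]
 [-0.99958819 -0.02866219  0.00138628 -0.02146382]
 [-0.00136534  0.09575982  0.99540353  1.24418431]
 [ 0.          0.          0.          1.        ]] dict_keys(['mtx', 'cam_to_world'])
{'mtx': array([[269.27164769,   0.        , 258.68020312],
       [  0.        , 269.27164769, 192.42703125],
       [  0.        ,   0.        ,   1.        ]]), 'T_tool_cam': array([[ 4.32700708e-04,  9.57437439e-01,  2.88640544e-01,
         7.31137629e-02],
       [ 9.99998768e-01, -8.49746867e-04,  1.31956268e-03,
         1.49026838e-03],
       [ 1.50867011e-03,  2.88639617e-01, -9.57436627e-01,
        -1.28554610e-01],
       [ 0.00000000e+00,  0.00000000e+00,  0.00000000e+00,
         1.00000000e+00]])}
{'t': 0.1, 'joints': array([ 1.16800281e+00,  3.20224727e-01,  1.56556874e+00,  2.18806189e-07,
        1.25739346e+00, -1.99935938e-02]), 'qvel': array([ 0.00115659, -0.0010735 , -0.00354473, -0.00273003,  0.00011424,
       -0.00011024]), 'tau': array([ 1.93921442e-03, -4.16410482e+01, -2.34708327e+01,  1.26704472e-04,
        4.82173258e-03,  1.07702706e-05]), 'position': array([0.21460933, 0.53300902, 0.24456363]), 'tcp_rot': array([ 1.90233450e-01,  9.81738560e-01, -7.79369980e-04, -1.67359012e-04]), 'contact_force': array([ 0.74453507,  0.31568708, -0.19707233]), 'torque': array([-0.01618939,  0.05372911, -0.00897237]), 'finger_force': 0.0, 'width': 0.9987351636517937}
```

View pics/top0.png

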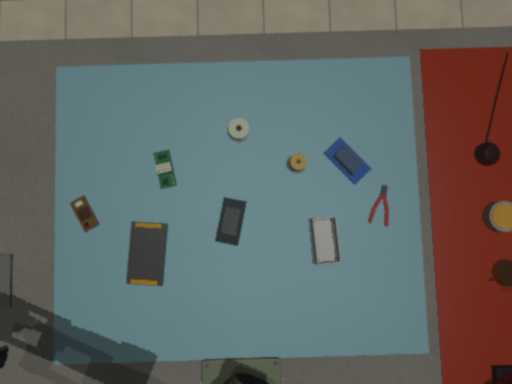

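View pics/scene0.png

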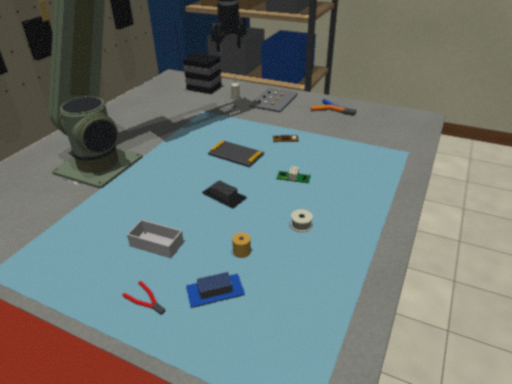

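The top picture shows the cradle at (147,253), case (324,240), board (165,169), cover (231,221) and weight (298,162). The bystanders are the spool (239,129), blue look-alike (348,161), cutters (380,205) and old board (84,213). The scene view agrees with this. Next I'll measure poses from the top view.

```bash
cat >> h.py <<'E'
def rect(P,m,zlo,zhi,box,zc=None):
    """min-area rect of cloud points with height in range, in box (cx,cy,r)"""
    s=m&(P[...,2]>zlo)&(P[...,2]<zhi)&(np.hypot(P[...,0]-box[0],P[...,1]-box[1])<box[2])
    q=P[s][:,:2]
    if len(q)<5:return None
    (c,wh,a)=cv2.minAreaRect((q*1000).astype(np.float32))
    if wh[0]<wh[1]: wh=wh[::-1]; a+=90
    return np.round(c,1),np.round(wh,1),round((a+90)%180-90,1),len(q),np.round(np.median(P[s][:,2])*1000,1)
E
python3 - <<'E'
from h import *
for n in("top","scene"):
    z=np.load(n+"0.npz"); P=cloud(z["d"],z["K"],z["T"]); ok=z["d"]>0
    t=np.load("top0.npz");Pt=cloud(t["d"],t["K"],t["T"])
    for nm,(u,v),r,hs in [("cradle",(147,253),.11,[(.005,.013),(.014,.03)]),("case",(324,240),.085,[(.032,.05),(-.002,.01)]),("board",(165,169),.07,[(.002,.012),(.02,.04)]),
      ("cover",(231,221),.085,[(.003,.015),(.025,.05)]),("weight",(298,162),.05,[(.036,.06)]),("spool",(239,129),.05,[(.02,.06)]),("blue",(348,161),.08,[(.025,.05),(.003,.06)]),("old",(84,213),.07,[(.002,.02)]),("cut",(380,205),.08,[(.003,.02)])]:
        b=Pt[v,u]
        for h in hs: print(n,nm,h,rect(P,ok,*h,(b[0],b[1],r)))
E
```

```text
top cradle (0.005, 0.013) (array([373.8, 237.5]), array([206.3, 194.8]), 30.0, 1898, np.float64(8.6))
top cradle (0.014, 0.03) (array([379.2, 236.6]), array([159.5,  82. ]), -6.2, 221, np.float64(16.6))
top case (0.032, 0.05) (array([ 401.4, -230.2]), array([119.7,  62.9]), 3.8, 208, np.float64(37.8))
top case (-0.002, 0.01) (array([ 399.7, -230.5]), array([167.2, 166.3]), -2.6, 2170, np.float64(0.7))
top board (0.002, 0.012) (array([599.8, 185.4]), array([134.3, 133.5]), -77.5, 493, np.float64(3.6))
top board (0.02, 0.04) (array([603.9, 192. ]), array([40.1, 23.9]), -77.6, 141, np.float64(26.5))
top cover (0.003, 0.015) (array([454.9,  14. ]), array([163.9, 163.9]), 58.3, 747, np.float64(7.0))
top cover (0.025, 0.05) (array([458.1,  17.6]), array([69.4, 40. ]), -12.9, 413, np.float64(31.7))
top weight (0.036, 0.06) (array([ 607.3, -164.8]), array([42.5, 40.4]), -88.6, 216, np.float64(43.9))
top spool (0.02, 0.06) (array([703.8,  -9.9]), array([55.7, 53.3]), -2.0, 343, np.float64(30.8))
top blue (0.025, 0.05) (array([ 610.7, -300.9]), array([69.7, 40.7]), 41.8, 414, np.float64(31.7))
[... 1022 characters left out ...]
 (0.025, 0.05) (array([458.8,  18.1]), array([74.7, 43.4]), -13.2, 261, np.float64(32.4))
scene weight (0.036, 0.06) (array([ 610.5, -165. ]), array([43.2, 41.3]), 86.9, 222, np.float64(44.7))
scene spool (0.02, 0.06) (array([706.4, -10.8]), array([56.3, 54.2]), -70.4, 277, np.float64(31.4))
scene blue (0.025, 0.05) (array([ 613.5, -301.6]), array([70.5, 42. ]), 42.1, 542, np.float64(32.7))
scene blue (0.003, 0.06) (array([ 599. , -299.3]), array([141.2, 138.5]), -19.6, 1400, np.float64(11.2))
scene old (0.002, 0.02) (array([488.9, 406.2]), array([130.7, 124.2]), -23.6, 199, np.float64(4.1))
scene cut (0.003, 0.02) (array([ 491.5, -380.7]), array([151.6, 133.7]), -42.6, 438, np.float64(8.4))
```

```bash
cat >> h.py <<'E'
def pose():
    o=observe(); M=R.from_quat(o["tcp_rot"]).as_matrix(); return o,M
def go(x,y,z,psi):
    """print turn and shift (tool axes) to reach TCP mm, tool-y direction psi deg, pointing down"""
    o,M=pose(); a=np.deg2rad(psi)
    G=np.array([[-np.sin(a),np.cos(a),0],[np.cos(a),np.sin(a),0],[0,0,-1]]).T  # cols: tool x,y,z
    G=np.column_stack([[np.sin(a)*-1,np.cos(a),0],[np.cos(a),np.sin(a),0],[0,0,-1]])
    rv=R.from_matrix(M.T@G).as_rotvec(); s=M.T@(np.array([x,y,z])-o["position"]*1000)
    print("turn",np.round(rv,3),"deg",np.round(np.rad2deg(np.linalg.norm(rv)),1),"shift",np.round(s,1),"len",round(np.linalg.norm(s)),"| pos",np.round(o["position"]*1000,1),"psi",np.round(np.rad2deg(np.arctan2(M[1,1],M[0,1])),1),"t",o["t"],"w",round(o["width"],3))
E
sed -i '/G=np.array(\[\[-np.sin/d' h.py
python3 -c "
from h import *
go(381,239,220,84)"
```

```text
turn [-0.002 -0.    -0.278] deg 15.9 shift [-264.2 -210.5   24.9] len 339 | pos [214.6 533.  244.6] psi 68.1 t 0.1 w 0.999
```

Call:
{"name": "send_rows", "arguments": {"targets": [[[0, 0, -0.139], [-120, -100, 12], 0], [[0, 0, -0.278], [-175, -138, 20], 0], [[0, 0, -0.278], [-220, -176, 25], 0], [[0, 0, -0.278], [-250, -200, 25], 0], [[0, 0, -0.278], [-264, -210, 25], 0]]}}

```text
t: 0.72
position: [0.3688, 0.2604, 0.2213]
tcp_rot: [0.052, 0.999, -0.0, -0.0]
contact_force: [1.8, 0.9, -0.4]
width: 1.003
finger_force: 0.0
```

Call:
{"name": "send_rows", "arguments": {"targets": [[[0, 0, 0], [0, 0, 0], 0], [[0, 0, 0], [0, 0, 0], 0]]}}

```text
t: 0.98
position: [0.3682, 0.2624, 0.2216]
tcp_rot: [0.053, 0.999, 0.0, -0.0]
contact_force: [0.3, 0.3, 0.0]
width: 1.0
finger_force: 0.0
```

```bash
cat > look.py <<'E'
from h import *
import sys
im,d,K,T,p=snap("wrist",sys.argv[1]+".png"); np.savez(sys.argv[1]+".npz",im=im,d=d,K=K,T=T)
E
python3 look.py w1
python3 - <<'E'
from h import *
z=np.load("w1.npz");P=cloud(z["d"],z["K"],z["T"]);ok=z["d"]>0
hsv=cv2.cvtColor(z["im"],cv2.COLOR_RGB2HSV); y=(hsv[...,0]>14)&(hsv[...,0]<32)&(hsv[...,1]>130)&(hsv[...,2]>60)
print(rect(P,y&ok,.012,.03,(.381,.239,.12)),rect(P,ok,.005,.013,(.381,.239,.105)),np.median(P[ok&(np.abs(P[...,2])<.003)][:,2]))
t=np.load("top0.npz");P=cloud(t["d"],t["K"],t["T"]);hsv=cv2.cvtColor(t["im"],cv2.COLOR_RGB2HSV); y=(hsv[...,0]>14)&(hsv[...,0]<32)&(hsv[...,1]>130)&(hsv[...,2]>60)
print(rect(P,y,.012,.03,(.381,.239,.12)))
go(402,-230,150,93.8)
E
```

```text
(array([380.9, 243.1]), array([159.1,  69.5]), -5.2, 959, np.float64(17.9)) (array([381. , 242.7]), array([164. ,  96.2]), -5.4, 7968, np.float64(9.9)) 0.00046317719673344415
(array([379.9, 242.3]), array([158. ,  69.3]), -5.8, 215, np.float64(16.4))
turn [ 0.   -0.   -0.17] deg 9.8 shift [ -85.2 -486.9   71.3] len 499 | pos [367.9 263.1 221.6] psi 84.0 t 1.025 w 1.004
```

View pics/w1.png

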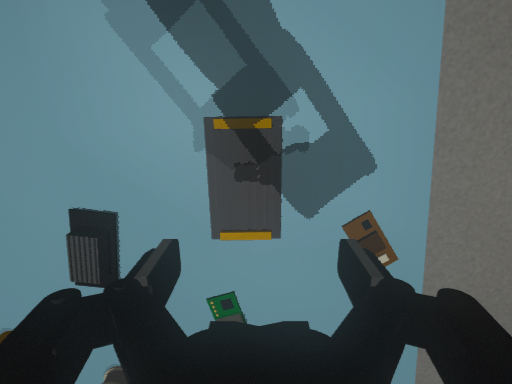

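The wrist view shows the cradle squarely at (243,178), with its plate and both yellow stops clear. That puts it at (381, 242.8) mm and -5.4°. Going to the case next.

Call:
{"name": "send_rows", "arguments": {"targets": [[[0, 0, 0], [-5, -40, 0], 0], [[0, 0, 0], [-15, -100, 0], 0], [[0, 0, 0], [-25, -160, 0], 0], [[0, 0, 0], [-35, -220, 10], 0], [[0, 0, 0], [-45, -280, 20], 0]]}}

```text
t: 1.65
position: [0.3842, -0.0211, 0.2018]
tcp_rot: [0.05, 0.999, 0.0, 0.001]
contact_force: [0.8, -0.4, 0.2]
width: 1.002
finger_force: 0.0
```

Call:
{"name": "send_rows", "arguments": {"targets": [[[0, 0, -0.08], [-10, -60, 20], 0], [[0, 0, -0.17], [-20, -120, 35], 0], [[0, 0, -0.17], [-30, -165, 51], 0], [[0, 0, -0.17], [-40, -195, 51], 0], [[0, 0, -0.17], [-40, -207, 51], 0]]}}

```text
t: 2.28
position: [0.4032, -0.2311, 0.1503]
tcp_rot: [-0.033, 0.999, 0.0, 0.0]
contact_force: [-0.5, -0.6, 0.3]
width: 0.998
finger_force: 0.0
```

Call:
{"name": "send_rows", "arguments": {"targets": [[[0, 0, 0], [0, 0, 0], 0], [[0, 0, 0], [0, 0, 0], 0]]}}

```text
t: 2.52
position: [0.4019, -0.2294, 0.1508]
tcp_rot: [-0.033, 0.999, 0.0, -0.0]
contact_force: [0.7, 0.3, -0.2]
width: 1.0
finger_force: 0.0
```

```bash
python3 look.py w2
python3 - <<'E'
from h import *
z=np.load("w2.npz");P=cloud(z["d"],z["K"],z["T"]);ok=z["d"]>0
r=rect(P,ok,.034,.043,(.402,-.230,.085));print(r)
v,u=np.nonzero(ok&(P[...,2]>.034)&(P[...,2]<.043)&(np.hypot(P[...,0]-.402,P[...,1]+.23)<.085));print(u.min(),u.max(),v.min(),v.max())
go(r[0][0],r[0][1],20,r[2]+90)
E
```

```text
(array([ 402.8, -229.5]), array([120.6,  62.1]), 3.7, 1527, np.float64(39.7))
222 293 127 251
turn [0.    0.    0.002] deg 0.1 shift [ -0.9  -0.2 130.8] len 131 | pos [ 401.9 -229.5  150.8] psi 93.8 t 2.575 w 1.001
```

View pics/w2.png

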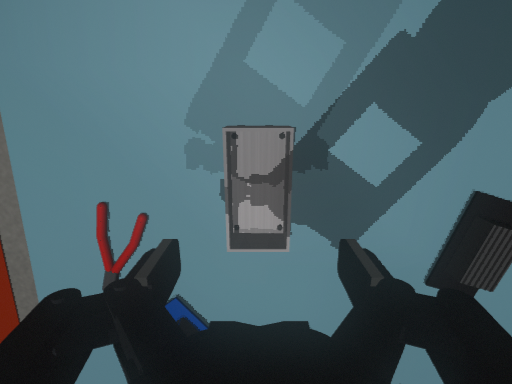

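The case rim spans (222–293, 127–251), centred between the fingers. It sits at (402.8, -229.5) mm and 3.7°. Descend and grip.

Call:
{"name": "send_rows", "arguments": {"targets": [[[0, 0, 0], [-1, 0, 50], 0], [[0, 0, 0], [-1, 0, 95], 0], [[0, 0, 0], [-1, 0, 120], 0], [[0, 0, 0], [-1, 0, 130], 0], [[0, 0, 0], [-1, 0, 130], 0]], "grip_force": 40}}

```text
t: 3.2
position: [0.4031, -0.2304, 0.0208]
tcp_rot: [-0.033, 0.999, 0.0, -0.0]
contact_force: [-0.5, 0.7, 0.1]
width: 1.001
finger_force: 0.0
```

Call:
{"name": "send_rows", "arguments": {"targets": [[[0, 0, 0], [0, 0, 0], 60], [[0, 0, 0], [0, 0, 0], 100], [[0, 0, 0], [0, 0, 0], 110], [[0, 0, 0], [0, 0, 0], 110], [[0, 0, 0], [0, 0, 0], 110]]}}

```text
t: 3.82
position: [0.4037, -0.2311, 0.0219]
tcp_rot: [-0.033, 0.999, -0.001, 0.001]
contact_force: [-0.2, 1.5, 6.0]
width: 0.717
finger_force: 44.7
```

Call:
{"name": "send_rows", "arguments": {"targets": [[[0, 0, 0], [0, 0, 0], 110], [[0, 0, 0], [0, 0, 0], 110], [[0, 0, 0], [0, 0, 0], 110]]}}

```text
t: 4.2
position: [0.4037, -0.2311, 0.0219]
tcp_rot: [-0.033, 0.999, -0.001, 0.001]
contact_force: [-0.7, 3.2, 6.8]
width: 0.719
finger_force: 44.7
```

Call:
{"name": "send_rows", "arguments": {"targets": [[[0, 0, 0], [0, 0, -10], 110], [[0, 0, 0], [0, 0, -30], 110], [[0, 0, 0], [0, 0, -55], 110], [[0, 0, 0], [0, 0, -75], 110], [[0, 0, 0], [0, 0, -80], 110]]}}

```text
t: 4.82
position: [0.4035, -0.2312, 0.1021]
tcp_rot: [-0.033, 0.999, -0.001, 0.001]
contact_force: [0.7, 0.2, -2.0]
width: 0.721
finger_force: 44.2
```

```bash
python3 -c "
from h import *
print(observe()['finger_force'])
go(381.9,242.8,110,84.6)"
```

```text
44.22121345996857
turn [-0.002  0.003  0.159] deg 9.1 shift [ -9.4 474.4  -8.7] len 475 | pos [ 403.5 -231.2  102.1] psi 93.7 t 4.825 w 0.721
```

Call:
{"name": "send_rows", "arguments": {"targets": [[[0, 0, 0], [0, 20, -3], 110], [[0, 0, 0], [-1, 60, -8], 110], [[0, 0, 0], [-2, 105, -8], 110], [[0, 0, 0], [-3, 150, -8], 110], [[0, 0, 0], [-4, 195, -8], 110]]}}

```text
t: 5.45
position: [0.3927, -0.0338, 0.108]
tcp_rot: [-0.033, 0.999, 0.0, -0.001]
contact_force: [0.1, 0.3, -2.1]
width: 0.72
finger_force: 44.3
```

Call:
{"name": "send_rows", "arguments": {"targets": [[[0, 0, 0.05], [-1, 50, 0], 110], [[0, 0, 0.1], [-2, 100, 0], 110], [[0, 0, 0.15], [-3, 150, 0], 110], [[0, 0, 0.159], [-4, 200, 0], 110], [[0, 0, 0.159], [-5, 240, 0], 110]]}}

```text
t: 6.08
position: [0.3816, 0.2058, 0.1079]
tcp_rot: [0.046, 0.999, -0.0, -0.001]
contact_force: [0.1, -0.0, -2.6]
width: 0.722
finger_force: 44.4
```

Call:
{"name": "send_rows", "arguments": {"targets": [[[0, 0, 0], [0, 25, 0], 110], [[0, 0, 0], [0, 39, 0], 110], [[0, 0, 0], [0, 39, 0], 110], [[0, 0, 0], [0, 39, 0], 110]]}}

```text
t: 6.58
position: [0.3866, 0.2417, 0.1084]
tcp_rot: [0.047, 0.999, -0.0, -0.001]
contact_force: [0.7, 0.1, -2.9]
width: 0.72
finger_force: 44.4
```

```bash
python3 look.py w3; python3 -c "
from h import *
z=np.load('w3.npz');P=cloud(z['d'],z['K'],z['T']);ok=z['d']>0
q=observe()['position'];print(rect(P,ok,q[2]+.008,q[2]+.025,(.381,.243,.085)))
go(381.9,242.8,31,84.6)"
```

```text
(array([376.5, 243.8]), array([102.1,  89.1]), -5.7, 6678, np.float64(126.0))
turn [-0.001 -0.001 -0.001] deg 0.1 shift [ 4.9  0.8 77.5] len 78 | pos [386.7 241.6 108.5] psi 84.6 t 6.625 w 0.721
```

View pics/w3.png

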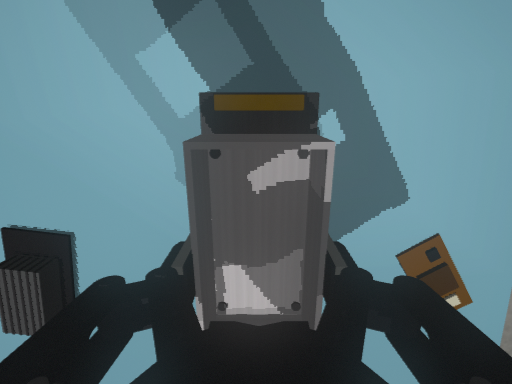

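The case is held straight: rim (183–335, 138–325), with the lower yellow stop visible at (260,102). Lower it now.

Call:
{"name": "send_rows", "arguments": {"targets": [[[0, 0, 0], [5, 1, 20], 110], [[0, 0, 0], [5, 1, 45], 110], [[0, 0, 0], [5, 1, 65], 110], [[0, 0, 0], [5, 1, 73], 110], [[0, 0, 0], [5, 1, 76], 110]]}}

```text
t: 7.25
position: [0.3825, 0.2437, 0.0326]
tcp_rot: [0.047, 0.999, -0.0, -0.0]
contact_force: [0.1, 0.2, -2.7]
width: 0.72
finger_force: 44.4
```

Call:
{"name": "send_rows", "arguments": {"targets": [[[0, 0, 0], [0, 0, 0.5], 110], [[0, 0, 0], [0, 0, 0.5], 110]]}}

```text
t: 7.5
position: [0.3827, 0.2443, 0.0327]
tcp_rot: [0.047, 0.999, 0.0, 0.001]
contact_force: [-0.9, 0.3, -2.2]
width: 0.717
finger_force: 44.4
```

Call:
{"name": "send_rows", "arguments": {"targets": [[[0, 0, 0], [1, -1.5, 0], 110], [[0, 0, 0], [1, -1.5, 1], 110], [[0, 0, 0], [1, -1.5, 1], 110]]}}

```text
t: 7.88
position: [0.3811, 0.2427, 0.0319]
tcp_rot: [0.047, 0.999, 0.0, 0.0]
contact_force: [-3.4, -1.4, 5.6]
width: 0.721
finger_force: 45.3
```

```bash
python3 -c "
from h import *
print(observe()['contact_force'])
go(381.9,242.8,32,84.6)"
```

```text
[-3.44813826 -1.42794152  5.56168095]
turn [0.    0.    0.001] deg 0.0 shift [-0.8  0.2 -0.1] len 1 | pos [381.1 242.7  31.9] psi 84.6 t 7.875 w 0.721
```

Call:
{"name": "send_rows", "arguments": {"targets": [[[0, 0, 0], [0, 0, 0], 80], [[0, 0, 0], [0, 0, 0], 40], [[0, 0, 0], [0, 0, 0], 0], [[0, 0, 0], [0, 0, 0], 0], [[0, 0, 0], [0, 0, 0], 0]]}}

```text
t: 8.5
position: [0.3812, 0.2428, 0.0311]
tcp_rot: [0.047, 0.999, 0.0, -0.0]
contact_force: [0.2, -0.2, -0.4]
width: 0.999
finger_force: 0.0
```

Call:
{"name": "send_rows", "arguments": {"targets": [[[0, 0, 0], [0, 0, -20], 0], [[0, 0, 0], [0, 0, -80], 0], [[0, 0, 0], [0, 0, -130], 0], [[0, 0, 0], [0, 0, -150], 0], [[0, 0, 0], [0, 0, -150], 0]]}}

```text
t: 9.12
position: [0.3819, 0.2432, 0.1825]
tcp_rot: [0.047, 0.999, 0.001, 0.002]
contact_force: [-0.2, -0.3, -1.4]
width: 1.0
finger_force: 0.0
```

```bash
python3 look.py w4
python3 - <<'E'
from h import *
z=np.load('w4.npz');P=cloud(z['d'],z['K'],z['T']);ok=z['d']>0
print("rim",rect(P,ok,.044,.054,(.381,.243,.085)),"plate",rect(P,ok,.005,.013,(.381,.243,.105)))
hsv=cv2.cvtColor(z["im"],cv2.COLOR_RGB2HSV); y=(hsv[...,0]>14)&(hsv[...,0]<32)&(hsv[...,1]>130)&(hsv[...,2]>60)
print("stops",rect(P,y&ok,.012,.03,(.381,.243,.12)))
go(605,192,150,12.4)
E
```

```text
rim (array([379.9, 243.6]), array([119.7,  62.1]), -5.3, 1312, np.float64(49.8)) plate (array([380.7, 242.8]), array([163.2,  96.2]), -5.4, 5972, np.float64(10.7))
stops (array([380.7, 243.3]), array([158.6,  68.6]), -5.5, 905, np.float64(18.0))
turn [1.000e-03 0.000e+00 1.261e+00] deg 72.2 shift [-227.7  -29.5   31.2] len 232 | pos [381.1 242.7 181.1] psi 84.6 t 9.175 w 1.002
```

The case is seated at (379.9, 243.6) mm and -5.3°, within 1 mm of the cradle centre. Now the board.

Call:
{"name": "send_rows", "arguments": {"targets": [[[0, 0, 0.18], [-40, -5, 0], 0], [[0, 0, 0.36], [-95, -12, 5], 0], [[0, 0, 0.54], [-150, -20, 15], 0], [[0, 0, 0.72], [-200, -26, 25], 0], [[0, 0, 0.9], [-228, -30, 31], 0]]}}

```text
t: 9.8
position: [0.6065, 0.1903, 0.1465]
tcp_rot: [0.48, 0.877, -0.002, -0.002]
contact_force: [-0.8, -0.2, 0.1]
width: 1.0
finger_force: 0.0
```

Call:
{"name": "send_rows", "arguments": {"targets": [[[0, 0, 0.18], [0, 0, 0], 0], [[0, 0, 0.361], [0, 0, 0], 0], [[0, 0, 0.361], [0, 0, 0], 0], [[0, 0, 0.361], [0, 0, 0], 0]]}}

```text
t: 10.3
position: [0.6048, 0.1914, 0.1489]
tcp_rot: [0.626, 0.78, -0.001, -0.001]
contact_force: [-0.4, -0.5, -0.1]
width: 0.998
finger_force: 0.0
```

```bash
python3 look.py w5
python3 - <<'E'
from h import *
z=np.load('w5.npz');P=cloud(z['d'],z['K'],z['T']);ok=z['d']>0
print("conn",rect(P,ok,.022,.033,(.605,.192,.04)))
hsv=cv2.cvtColor(z["im"],cv2.COLOR_RGB2HSV); g=(hsv[...,0]>45)&(hsv[...,0]<80)&(hsv[...,1]>120)
print("green",rect(P,g&ok,.001,.008,(.605,.192,.08)))
r=rect(P,ok,.022,.033,(.605,.192,.04)); go(*r[0],20,r[2]+90)
E
```

```text
conn (array([605.5, 193.1]), array([40.3, 23.9]), -78.8, 999, np.float64(28.0))
green (array([605.5, 193. ]), array([99.7, 44.5]), 10.9, 2079, np.float64(4.1))
turn [-0.001  0.     0.023] deg 1.3 shift [  1.5   1.1 129.3] len 129 | pos [604.9 191.5 149.3] psi 12.5 t 10.35 w 1.0
```

View pics/w5.png

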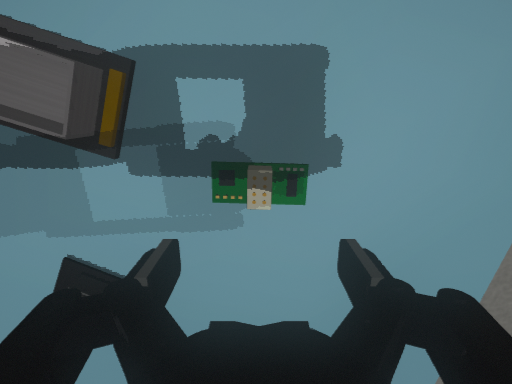

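The board is flat at (605.5, 193) mm and 11°, its connector at (260,188) and central in the view. Descend and grip.

Call:
{"name": "send_rows", "arguments": {"targets": [[[0, 0, 0.023], [1.5, 1, 40], 50], [[0, 0, 0.023], [1.5, 1, 80], 90], [[0, 0, 0.023], [1.5, 1, 110], 110], [[0, 0, 0.023], [1.5, 1, 124], 110], [[0, 0, 0.023], [1.5, 1, 129], 110]], "grip_force": 30}}

```text
t: 10.98
position: [0.606, 0.1932, 0.0208]
tcp_rot: [0.635, 0.772, -0.0, -0.0]
contact_force: [0.3, 0.4, 0.4]
width: 0.571
finger_force: 0.0
```

Call:
{"name": "send_rows", "arguments": {"targets": [[[0, 0, 0], [0, 0, 0], 140], [[0, 0, 0], [0, 0, 0], 170], [[0, 0, 0], [0, 0, 0], 200], [[0, 0, 0], [0, 0, 0], 200], [[0, 0, 0], [0, 0, 0], 200]]}}

```text
t: 11.6
position: [0.6068, 0.1934, 0.0225]
tcp_rot: [0.636, 0.772, 0.001, 0.001]
contact_force: [-0.7, 0.2, 6.3]
width: 0.276
finger_force: 30.9
```

Call:
{"name": "send_rows", "arguments": {"targets": [[[0, 0, 0], [0, 0, 0], 200], [[0, 0, 0], [0, 0, 0], 200], [[0, 0, 0], [0, 0, 0], 200]]}}

```text
t: 11.98
position: [0.6068, 0.1934, 0.0225]
tcp_rot: [0.636, 0.772, 0.001, 0.001]
contact_force: [-0.1, 0.5, 5.7]
width: 0.273
finger_force: 30.9
```

Call:
{"name": "send_rows", "arguments": {"targets": [[[0, 0, 0], [0, 0, -15], 200], [[0, 0, 0], [0, 0, -45], 200], [[0, 0, 0], [0, 0, -80], 200], [[0, 0, 0], [0, 0, -105], 200], [[0, 0, 0], [0, 0, -110], 200]]}}

```text
t: 12.6
position: [0.6069, 0.1935, 0.1336]
tcp_rot: [0.636, 0.772, 0.002, 0.001]
contact_force: [0.2, -0.0, -1.3]
width: 0.275
finger_force: 30.1
```

```bash
python3 -c "
from h import *
print(observe()['finger_force'])
go(380,243.5,130,-5.3)"
```

```text
30.063815116882324
turn [ 0.004 -0.001  0.286] deg 16.4 shift [  92.6 -213.1    2.7] len 232 | pos [606.9 193.5 133.6] psi 11.1 t 12.6 w 0.275
```

Call:
{"name": "send_rows", "arguments": {"targets": [[[0, 0, 0.06], [15, -35, 0], 200], [[0, 0, 0.12], [33, -75, 0], 200], [[0, 0, 0.18], [52, -120, 0], 200], [[0, 0, 0.24], [72, -165, 0], 200], [[0, 0, 0.286], [85, -200, 0], 200]]}}

```text
t: 13.22
position: [0.3908, 0.238, 0.1303]
tcp_rot: [0.74, 0.673, -0.001, -0.0]
contact_force: [0.4, 1.3, 0.1]
width: 0.274
finger_force: 30.1
```

Call:
{"name": "send_rows", "arguments": {"targets": [[[0, 0, 0], [3, -14, 0], 200], [[0, 0, 0], [3, -14, 0], 200], [[0, 0, 0], [3, -14, 0], 200]]}}

```text
t: 13.6
position: [0.3812, 0.2428, 0.1312]
tcp_rot: [0.739, 0.673, 0.001, 0.0]
contact_force: [-1.4, -0.1, -0.7]
width: 0.274
finger_force: 30.1
```

```bash
python3 look.py w6
python3 - <<'E'
from h import *
z=np.load('w6.npz');P=cloud(z['d'],z['K'],z['T']);ok=z['d']>0
hsv=cv2.cvtColor(z["im"],cv2.COLOR_RGB2HSV); g=(hsv[...,0]>45)&(hsv[...,0]<80)&(hsv[...,1]>100)
print("green",rect(P,g&ok,.09,.16,(.381,.243,.09)))
go(381,243,34,-5.3)
E
```

```text
green (array([381.9, 243.2]), array([100.3,  44.5]), -5.3, 4200, np.float64(112.8))
turn [ 0.001 -0.    -0.001] deg 0.1 shift [ 0.3 -0.3 97.1] len 97 | pos [381.1 242.6 131.1] psi -5.4 t 13.65 w 0.275
```

View pics/w6.png

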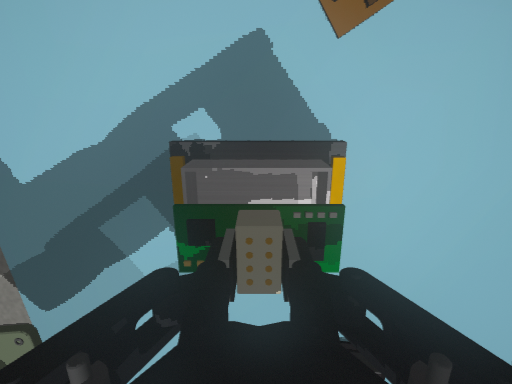

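The board hangs level over the case: board (175–345, 205–270), case opening just behind it. Lower it.

Call:
{"name": "send_rows", "arguments": {"targets": [[[0, 0, 0], [0, 0, 25], 200], [[0, 0, 0], [0, 0, 55], 200], [[0, 0, 0], [0, 0, 80], 200], [[0, 0, 0], [0, 0, 90], 200], [[0, 0, 0], [0, 0, 94], 200]]}}

```text
t: 14.28
position: [0.3805, 0.2425, 0.0368]
tcp_rot: [0.739, 0.673, -0.0, -0.0]
contact_force: [0.6, 0.2, -0.8]
width: 0.273
finger_force: 30.1
```

Call:
{"name": "send_rows", "arguments": {"targets": [[[0, 0, 0], [0, 0, 1], 200], [[0, 0, 0], [0, 0, 2], 200], [[0, 0, 0], [0, 0, 2], 200]]}}

```text
t: 14.65
position: [0.38, 0.2427, 0.0356]
tcp_rot: [0.739, 0.674, 0.001, 0.0]
contact_force: [-0.2, -0.0, -0.2]
width: 0.273
finger_force: 30.1
```

Call:
{"name": "send_rows", "arguments": {"targets": [[[0, 0, 0], [0, 0, 0.7], 200], [[0, 0, 0], [0, 0, 0.7], 160], [[0, 0, 0], [0, 0, 0.7], 140], [[0, 0, 0], [0, 0, 0.7], 140], [[0, 0, 0], [0, 0, 0.7], 140]]}}

```text
t: 15.28
position: [0.3798, 0.2425, 0.0344]
tcp_rot: [0.739, 0.673, 0.0, -0.0]
contact_force: [0.9, 0.1, 0.4]
width: 0.448
finger_force: 0.0
```

Call:
{"name": "send_rows", "arguments": {"targets": [[[0, 0, 0], [0, 0, -20], 140], [[0, 0, 0], [0, 0, -60], 140], [[0, 0, 0], [0, 0, -110], 100], [[0, 0, 0], [0, 0, -150], 0], [[0, 0, 0], [0, 0, -150], 0]]}}

```text
t: 15.9
position: [0.3814, 0.2435, 0.1875]
tcp_rot: [0.739, 0.673, 0.004, 0.001]
contact_force: [-0.9, -0.2, -0.2]
width: 0.989
finger_force: 0.0
```

```bash
python3 look.py w7
python3 - <<'E'
from h import *
z=np.load('w7.npz');P=cloud(z['d'],z['K'],z['T']);ok=z['d']>0
print("rim",rect(P,ok,.046,.054,(.381,.243,.085)))
print("conn",rect(P,ok,.036,.044,(.381,.243,.03)))
hsv=cv2.cvtColor(z["im"],cv2.COLOR_RGB2HSV); g=(hsv[...,0]>45)&(hsv[...,0]<80)&(hsv[...,1]>100)
print("green",rect(P,g&ok,.01,.025,(.381,.243,.09)))
go(459,18,150,77)
E
```

```text
rim (array([379.8, 243.8]), array([120.3,  62.2]), -5.4, 1265, np.float64(49.9))
conn (array([380.5, 239.1]), array([48.1, 23.8]), 85.6, 877, np.float64(41.1))
green (array([380.9, 243. ]), array([99.2, 43. ]), -5.4, 1820, np.float64(17.1))
turn [ 0.003  0.    -1.437] deg 82.3 shift [-216.6   99.2   35.3] len 241 | pos [380.2 242.8 185.5] psi -5.3 t 15.95 w 0.995
```

View pics/w7.png

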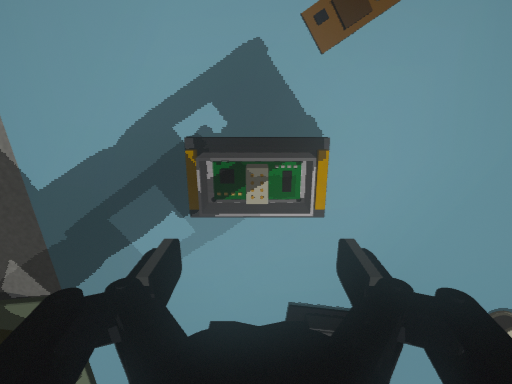

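The board is flat in the case (height 17.1 mm) and centred to about 1 mm, its connector at (257,185). Now the cover.

Call:
{"name": "send_rows", "arguments": {"targets": [[[0, 0, -0.18], [-40, 18, 0], 0], [[0, 0, -0.36], [-90, 41, 5], 0], [[0, 0, -0.54], [-140, 64, 15], 0], [[0, 0, -0.72], [-190, 87, 28], 0], [[0, 0, -0.9], [-217, 99, 35], 0]]}}

```text
t: 16.58
position: [0.4573, 0.0158, 0.1475]
tcp_rot: [0.396, 0.918, -0.001, -0.002]
contact_force: [0.1, 0.5, 0.6]
width: 1.002
finger_force: 0.0
```

Call:
{"name": "send_rows", "arguments": {"targets": [[[0, 0, -0.18], [0, 0, 0], 0], [[0, 0, -0.36], [0, 0, 0], 0], [[0, 0, -0.537], [0, 0, 0], 0], [[0, 0, -0.537], [0, 0, 0], 0], [[0, 0, -0.537], [0, 0, 0], 0]]}}

```text
t: 17.2
position: [0.4575, 0.0177, 0.1487]
tcp_rot: [0.142, 0.99, -0.0, -0.001]
contact_force: [0.3, 0.8, -1.0]
width: 1.001
finger_force: 0.0
```

```bash
python3 look.py w8
python3 - <<'E'
from h import *
z=np.load('w8.npz');P=cloud(z['d'],z['K'],z['T']);ok=z['d']>0
print("flange",rect(P,ok,.006,.012,(.459,.018,.08)))
r=rect(P,ok,.029,.037,(.459,.018,.06));print("fins",r)
go(*r[0],26,r[2]+90)
E
```

```text
flange (array([459.4,  18.3]), array([120.1,  62.1]), -12.8, 3578, np.float64(8.9))
fins (array([459.4,  18.4]), array([70.9, 40. ]), -12.9, 2999, np.float64(33.1))
turn [-0.    -0.001 -0.058] deg 3.4 shift [ -1.6   1.2 122.9] len 123 | pos [457.7  17.7 148.9] psi 73.7 t 17.25 w 1.003
```

View pics/w8.png

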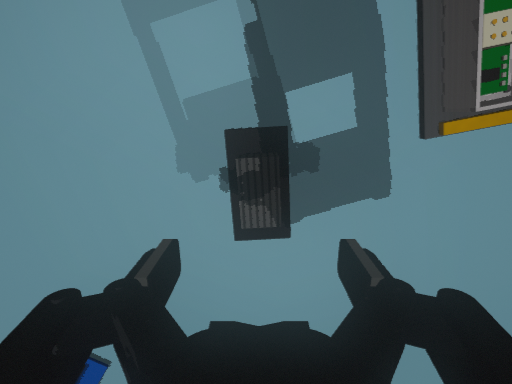

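The black cover is at (259,185), pose (459.4, 18.4) mm and -12.9°. Grip it.

Call:
{"name": "send_rows", "arguments": {"targets": [[[0, 0, -0.058], [-1.5, 1, 40], 40], [[0, 0, -0.058], [-1.5, 1, 80], 70], [[0, 0, -0.058], [-1.5, 1, 105], 80], [[0, 0, -0.058], [-1.5, 1, 118], 80], [[0, 0, -0.058], [-1.5, 1, 123], 80]], "grip_force": 40}}

```text
t: 17.88
position: [0.4598, 0.0182, 0.0262]
tcp_rot: [0.112, 0.994, 0.0, -0.0]
contact_force: [-0.7, -0.8, 0.4]
width: 0.684
finger_force: 0.0
```

Call:
{"name": "send_rows", "arguments": {"targets": [[[0, 0, 0], [0, 0, 0], 110], [[0, 0, 0], [0, 0, 0], 140], [[0, 0, 0], [0, 0, 0], 170], [[0, 0, 0], [0, 0, 0], 170], [[0, 0, 0], [0, 0, 0], 170]]}}

```text
t: 18.5
position: [0.4605, 0.0182, 0.0275]
tcp_rot: [0.112, 0.994, 0.0, 0.001]
contact_force: [-0.8, 0.2, 6.5]
width: 0.456
finger_force: 40.5
```

Call:
{"name": "send_rows", "arguments": {"targets": [[[0, 0, 0], [0, 0, 0], 170], [[0, 0, 0], [0, 0, 0], 170], [[0, 0, 0], [0, 0, 0], 170]]}}

```text
t: 18.88
position: [0.4605, 0.0182, 0.0275]
tcp_rot: [0.112, 0.994, 0.0, 0.001]
contact_force: [-1.0, 0.1, 6.9]
width: 0.462
finger_force: 40.5
```

Call:
{"name": "send_rows", "arguments": {"targets": [[[0, 0, 0], [0, 0, -15], 170], [[0, 0, 0], [0, 0, -45], 170], [[0, 0, 0], [0, 0, -80], 170], [[0, 0, 0], [0, 0, -115], 170], [[0, 0, 0], [0, 0, -125], 170]]}}

```text
t: 19.5
position: [0.4607, 0.0182, 0.1533]
tcp_rot: [0.112, 0.994, 0.0, 0.002]
contact_force: [0.2, 0.0, -1.7]
width: 0.453
finger_force: 41.1
```

```bash
python3 -c "
from h import *
print(observe()['finger_force'])
go(381,242.8,150,84.6)"
```

```text
41.06652796268463
turn [ 0.001  0.004 -0.13 ] deg 7.4 shift [127.6 201.3   3. ] len 238 | pos [460.7  18.2 153.3] psi 77.2 t 19.5 w 0.453
```

Call:
{"name": "send_rows", "arguments": {"targets": [[[0, 0, -0.03], [20, 30, 0], 170], [[0, 0, -0.06], [42, 67, 0], 170], [[0, 0, -0.09], [66, 104, 0], 170], [[0, 0, -0.12], [90, 142, 0], 170], [[0, 0, -0.13], [112, 177, 2], 170]]}}

```text
t: 20.12
position: [0.3886, 0.2166, 0.1484]
tcp_rot: [0.047, 0.999, -0.0, -0.001]
contact_force: [0.6, 0.3, -1.2]
width: 0.461
finger_force: 41.1
```

Call:
{"name": "send_rows", "arguments": {"targets": [[[0, 0, 0], [18, 22, 0], 170], [[0, 0, 0], [18, 22, 0], 170], [[0, 0, 0], [18, 22, 0], 170], [[0, 0, 0], [18, 22, 0], 170]]}}

```text
t: 20.62
position: [0.3743, 0.2384, 0.1493]
tcp_rot: [0.048, 0.999, -0.0, -0.0]
contact_force: [-0.7, 0.5, -1.5]
width: 0.462
finger_force: 41.1
```

```bash
python3 -c "
from h import *
go(381,242.8,80,84.6)"
```

```text
turn [-0.    -0.    -0.001] deg 0.1 shift [-6.2  5.  69.3] len 70 | pos [374.3 238.4 149.3] psi 84.6 t 20.625 w 0.462
```

Call:
{"name": "send_rows", "arguments": {"targets": [[[0, 0, 0], [-6, 5, 15], 170], [[0, 0, 0], [-6, 5, 40], 170], [[0, 0, 0], [-6, 5, 60], 170], [[0, 0, 0], [-6, 5, 69], 170], [[0, 0, 0], [-6, 5, 69], 170]]}}

```text
t: 21.25
position: [0.3804, 0.2434, 0.0798]
tcp_rot: [0.047, 0.999, -0.0, -0.001]
contact_force: [0.3, -0.0, -0.8]
width: 0.458
finger_force: 41.1
```

```bash
python3 look.py w9; python3 -c "
from h import *
go(381,242.8,73,84.6)"
```

```text
turn [0. 0. 0.] deg 0.0 shift [-0.2 -0.8  7.5] len 8 | pos [380.8 243.7  80.5] psi 84.6 t 21.3 w 0.457
```

View pics/w9.png

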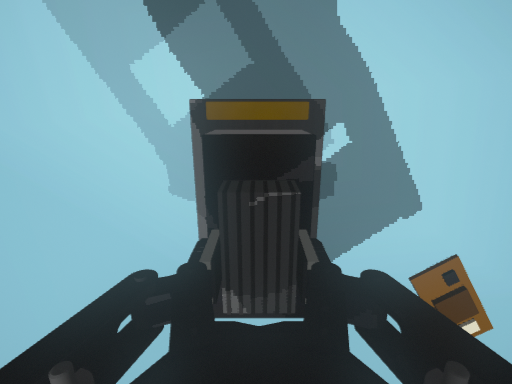

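The cover is lined up over the case, its flange edge at (257,133) parallel to the yellow stop at (257,110). Lower it.

Call:
{"name": "send_rows", "arguments": {"targets": [[[0, 0, 0], [0, -0.8, 2], 170], [[0, 0, 0], [0, -0.8, 4], 170], [[0, 0, 0], [0, -0.8, 6], 170], [[0, 0, 0], [0, -0.8, 7.5], 170], [[0, 0, 0], [0, -0.8, 8], 170]]}}

```text
t: 21.92
position: [0.3803, 0.2428, 0.0725]
tcp_rot: [0.047, 0.999, -0.0, -0.0]
contact_force: [-0.3, -0.5, 0.3]
width: 0.46
finger_force: 41.3
```

Call:
{"name": "send_rows", "arguments": {"targets": [[[0, 0, 0], [0, 0, 0.3], 170], [[0, 0, 0], [0, 0, 0.3], 170]]}}

```text
t: 22.18
position: [0.3803, 0.2428, 0.0725]
tcp_rot: [0.047, 0.999, 0.0, -0.0]
contact_force: [-1.3, -0.5, 1.9]
width: 0.456
finger_force: 41.5
```

Contact came at the expected 72.5 mm. Release, rise and check.

Call:
{"name": "send_rows", "arguments": {"targets": [[[0, 0, 0], [0, 0, 0], 130], [[0, 0, 0], [0, 0, 0], 90], [[0, 0, 0], [0, 0, 0], 60], [[0, 0, 0], [0, 0, 0], 60], [[0, 0, 0], [0, 0, 0], 60]]}}

```text
t: 22.8
position: [0.3804, 0.2428, 0.0722]
tcp_rot: [0.047, 0.999, 0.0, 0.0]
contact_force: [-0.3, -0.1, -0.3]
width: 0.76
finger_force: 0.0
```

Call:
{"name": "send_rows", "arguments": {"targets": [[[0, 0, 0], [0, 0, -20], 60], [[0, 0, 0], [0, 0, -70], 0], [[0, 0, 0], [0, 0, -120], 0], [[0, 0, 0], [0, 0, -140], 0], [[0, 0, 0], [0, 0, -140], 0]]}}

```text
t: 23.42
position: [0.3811, 0.2433, 0.2137]
tcp_rot: [0.047, 0.999, 0.001, 0.002]
contact_force: [0.1, -0.3, -0.5]
width: 0.999
finger_force: 0.0
```

```bash
python3 look.py w10
python3 - <<'E'
from h import *
z=np.load('w10.npz');P=cloud(z['d'],z['K'],z['T']);ok=z['d']>0
print("flange",rect(P,ok,.05,.058,(.381,.243,.085)))
print("fins",rect(P,ok,.074,.082,(.381,.243,.06)))
print("plate",rect(P,ok,.005,.013,(.381,.243,.105)))
go(609,-165,170,60)
E
```

```text
flange (array([379.7, 243.7]), array([120.6,  62.1]), -5.3, 3250, np.float64(53.9))
fins (array([379.3, 243.7]), array([70.5, 40. ]), -5.4, 2636, np.float64(78.0))
plate (array([380.9, 242.7]), array([162.7,  96.1]), -5.4, 3012, np.float64(10.0))
turn [0.   0.   0.43] deg 24.6 shift [-265.9 -384.6   42.2] len 469 | pos [380.3 242.8 212.2] psi 84.6 t 23.475 w 1.002
```

Cover seated (fin top 78.0 mm), centred. Now the weight, keeping the same yaw.

Call:
{"name": "send_rows", "arguments": {"targets": [[[0, 0, 0], [-22, -32, 0], 0], [[0, 0, 0], [-56, -82, 0], 0], [[0, 0, 0], [-90, -130, 0], 0], [[0, 0, 0], [-124, -180, 0], 0], [[0, 0, 0], [-158, -228, 10], 0]]}}

```text
t: 24.1
position: [0.5167, -0.0008, 0.2008]
tcp_rot: [0.047, 0.999, 0.0, -0.001]
contact_force: [0.1, 0.7, 1.0]
width: 1.004
finger_force: 0.0
```

Call:
{"name": "send_rows", "arguments": {"targets": [[[0, 0, 0], [-33, -48, 10], 0], [[0, 0, 0], [-67, -97, 20], 0], [[0, 0, 0], [-96, -140, 32], 0], [[0, 0, 0], [-108, -157, 32], 0], [[0, 0, 0], [-108, -157, 32], 0]]}}

```text
t: 24.72
position: [0.6088, -0.1658, 0.1686]
tcp_rot: [0.048, 0.999, 0.001, -0.001]
contact_force: [0.0, 0.3, 0.2]
width: 1.002
finger_force: 0.0
```

Call:
{"name": "send_rows", "arguments": {"targets": [[[0, 0, 0], [0, 0, 0], 0], [[0, 0, 0], [0, 0, 0], 0]]}}

```text
t: 24.98
position: [0.6087, -0.1639, 0.1707]
tcp_rot: [0.046, 0.999, 0.0, 0.0]
contact_force: [-0.0, -1.2, 0.1]
width: 0.996
finger_force: 0.0
```

```bash
python3 look.py w11
python3 - <<'E'
from h import *
z=np.load('w11.npz');P=cloud(z['d'],z['K'],z['T']);ok=z['d']>0
s=ok&(P[...,2]>.041)&(P[...,2]<.049)&(np.hypot(P[...,0]-.609,P[...,1]+.165)<.045)
c,r=cv2.minEnclosingCircle((P[s][:,:2]*1000).astype(np.float32));print(c,r,s.sum(),np.median(P[s][:,2]))
go(*c,24,84.6)
E
```

```text
(609.0353393554688, -164.00775146484375) 21.845905303955078 1480 0.04492144043912333
turn [0.    0.    0.002] deg 0.1 shift [-1.000e-01 -0.000e+00  1.468e+02] len 147 | pos [ 608.8 -164.   170.8] psi 84.7 t 25.025 w 1.001
```

View pics/w11.png

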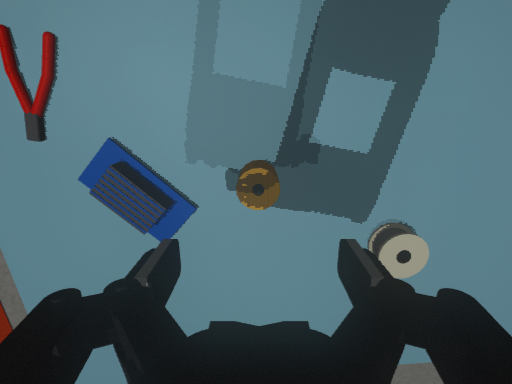

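The weight is at (258,185), pose (609, -164) mm, with the blue look-alike and spool clear of the fingers. Grip it.

Call:
{"name": "send_rows", "arguments": {"targets": [[[0, 0, 0], [-1, 0, 45], 40], [[0, 0, 0], [-1, 0, 95], 60], [[0, 0, 0], [-1, 0, 128], 60], [[0, 0, 0], [-1, 0, 142], 60], [[0, 0, 0], [-1, 0, 147], 60]], "grip_force": 60}}

```text
t: 25.65
position: [0.6104, -0.1651, 0.0234]
tcp_rot: [0.047, 0.999, 0.0, 0.0]
contact_force: [0.4, -0.0, 0.3]
width: 0.762
finger_force: 0.0
```

Call:
{"name": "send_rows", "arguments": {"targets": [[[0, 0, 0], [0, 0, 0], 110], [[0, 0, 0], [0, 0, 0], 140], [[0, 0, 0], [0, 0, 0], 160], [[0, 0, 0], [0, 0, 0], 160], [[0, 0, 0], [0, 0, 0], 160]]}}

```text
t: 26.28
position: [0.6112, -0.1655, 0.025]
tcp_rot: [0.047, 0.999, -0.0, 0.002]
contact_force: [-0.0, 2.5, 6.3]
width: 0.49
finger_force: 61.6
```

Call:
{"name": "send_rows", "arguments": {"targets": [[[0, 0, 0], [0, 0, 0], 160], [[0, 0, 0], [0, 0, 0], 160], [[0, 0, 0], [0, 0, 0], 160]]}}

```text
t: 26.65
position: [0.6112, -0.1655, 0.025]
tcp_rot: [0.047, 0.999, -0.0, 0.002]
contact_force: [-0.7, 2.4, 6.4]
width: 0.487
finger_force: 61.6
```

Call:
{"name": "send_rows", "arguments": {"targets": [[[0, 0, 0], [0, 0, -15], 160], [[0, 0, 0], [0, 0, -45], 160], [[0, 0, 0], [0, 0, -85], 160], [[0, 0, 0], [0, 0, -125], 160], [[0, 0, 0], [0, 0, -140], 160]]}}

```text
t: 27.28
position: [0.6109, -0.1659, 0.1658]
tcp_rot: [0.047, 0.999, -0.001, 0.002]
contact_force: [0.2, -0.3, -5.0]
width: 0.487
finger_force: 61.6
```

```bash
python3 -c "
from h import *
print(observe()['finger_force'])
go(380.5,242.8,165,84.6)"
```

```text
61.55758738517761
turn [-0.001  0.004  0.   ] deg 0.2 shift [267.6 385.3  -0.6] len 469 | pos [ 610.9 -165.9  165.8] psi 84.6 t 27.275 w 0.487
```

Call:
{"name": "send_rows", "arguments": {"targets": [[[0, 0, 0], [12, 17, 0], 160], [[0, 0, 0], [37, 53, 0], 160], [[0, 0, 0], [63, 91, 0], 160], [[0, 0, 0], [89, 128, 0], 160], [[0, 0, 0], [115, 165, 0], 160]]}}

```text
t: 27.9
position: [0.5079, 0.0114, 0.1612]
tcp_rot: [0.047, 0.999, 0.0, -0.003]
contact_force: [0.9, 0.3, -5.3]
width: 0.486
finger_force: 61.9
```

Call:
{"name": "send_rows", "arguments": {"targets": [[[0, 0, 0], [26, 37, 0], 160], [[0, 0, 0], [52, 75, 0], 160], [[0, 0, 0], [78, 112, 0], 160], [[0, 0, 0], [104, 150, 0], 160], [[0, 0, 0], [126, 182, 0], 160]]}}

```text
t: 28.52
position: [0.3993, 0.2034, 0.1615]
tcp_rot: [0.046, 0.999, -0.001, -0.002]
contact_force: [1.1, -0.4, -4.3]
width: 0.486
finger_force: 61.9
```

Call:
{"name": "send_rows", "arguments": {"targets": [[[0, 0, 0], [16, 23, 0], 160], [[0, 0, 0], [25.5, 38, 0], 160], [[0, 0, 0], [25.5, 38, 0], 160], [[0, 0, 0], [25.5, 38, 0], 160], [[0, 0, 0], [25.5, 38, 0], 160]]}}

```text
t: 29.15
position: [0.3807, 0.2421, 0.1629]
tcp_rot: [0.047, 0.999, -0.0, -0.0]
contact_force: [-0.7, -0.8, -4.8]
width: 0.487
finger_force: 62.0
```

```bash
python3 look.py w12; python3 -c "
from h import *
go(381.5,242.8,108,84.6)"
```

```text
turn [-0.    -0.    -0.001] deg 0.0 shift [-0.6  0.8 55. ] len 55 | pos [380.9 242.1 163. ] psi 84.6 t 29.2 w 0.486
```

View pics/w12.png

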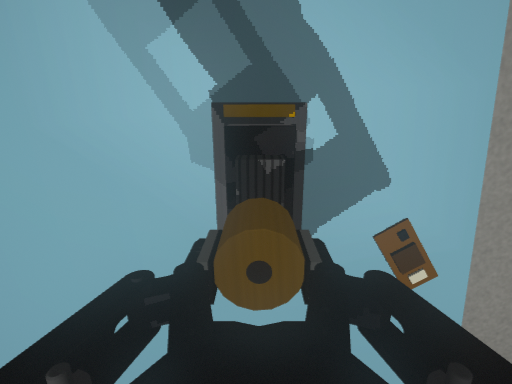

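The weight is held upright at (260,255), above the fin block at (260,175). Lower it, slowly at the end.

Call:
{"name": "send_rows", "arguments": {"targets": [[[0, 0, 0], [-0.5, 0.8, 15], 160], [[0, 0, 0], [-0.5, 0.8, 35], 160], [[0, 0, 0], [-0.5, 0.8, 50], 160], [[0, 0, 0], [-0.5, 0.8, 56], 160], [[0, 0, 0], [-0.5, 0.8, 57], 160]]}}

```text
t: 29.82
position: [0.3816, 0.2433, 0.1062]
tcp_rot: [0.047, 0.999, -0.0, -0.0]
contact_force: [-0.5, -0.7, -4.5]
width: 0.488
finger_force: 62.0
```

Call:
{"name": "send_rows", "arguments": {"targets": [[[0, 0, 0], [0, 0, 1], 160], [[0, 0, 0], [0, 0, 2], 160], [[0, 0, 0], [0, 0, 2], 160]]}}

```text
t: 30.2
position: [0.3815, 0.2436, 0.1045]
tcp_rot: [0.047, 0.999, 0.0, 0.0]
contact_force: [0.2, -0.2, -4.9]
width: 0.489
finger_force: 62.0
```

```bash
python3 -c "
from h import *
go(381.5,242.8,103,84.6)"
```

```text
turn [0. 0. 0.] deg 0.0 shift [-0.  -0.8  1.5] len 2 | pos [381.5 243.6 104.5] psi 84.6 t 30.2 w 0.489
```

Call:
{"name": "send_rows", "arguments": {"targets": [[[0, 0, 0], [0, -0.8, 0.5], 160], [[0, 0, 0], [0, -0.8, 1], 160], [[0, 0, 0], [0, -0.8, 1.5], 160], [[0, 0, 0], [0, -0.8, 1.8], 160], [[0, 0, 0], [0, -0.8, 1.8], 160]]}}

```text
t: 30.82
position: [0.3814, 0.2428, 0.103]
tcp_rot: [0.047, 0.999, 0.0, 0.0]
contact_force: [-3.0, -1.5, 3.4]
width: 0.489
finger_force: 62.3
```

Contact. Release gently and rise.

Call:
{"name": "send_rows", "arguments": {"targets": [[[0, 0, 0], [0, 0, 0], 125], [[0, 0, 0], [0, 0, 0], 110], [[0, 0, 0], [0, 0, 0], 80], [[0, 0, 0], [0, 0, 0], 40], [[0, 0, 0], [0, 0, 0], 0]]}}

```text
t: 31.45
position: [0.3814, 0.2428, 0.1025]
tcp_rot: [0.047, 0.999, 0.0, 0.0]
contact_force: [-0.8, -0.3, -0.5]
width: 0.995
finger_force: 0.0
```

Call:
{"name": "send_rows", "arguments": {"targets": [[[0, 0, 0], [0, 0, -10], 0], [[0, 0, 0], [0, 0, -40], 0], [[0, 0, 0], [0, 0, -90], 0], [[0, 0, 0], [0, 0, -130], 0], [[0, 0, 0], [0, 0, -130], 0]]}}

```text
t: 32.08
position: [0.383, 0.2437, 0.2363]
tcp_rot: [0.047, 0.999, 0.002, 0.004]
contact_force: [-0.6, 0.6, 0.0]
width: 0.999
finger_force: 0.0
```

```bash
python3 look.py w13
python3 - <<'E'
from h import *
z=np.load('w13.npz');P=cloud(z['d'],z['K'],z['T']);ok=z['d']>0
print("flange",rect(P,ok,.05,.058,(.381,.243,.085)))
print("plate",rect(P,ok,.005,.013,(.381,.243,.105)))
s=ok&(P[...,2]>.119)&(P[...,2]<.127)&(np.hypot(P[...,0]-.381,P[...,1]-.243)<.045)
print(cv2.minEnclosingCircle((P[s][:,:2]*1000).astype(np.float32)),np.median(P[s][:,2]))
print(observe())
snap("scene","scene1.png")
E
```

```text
flange (array([379.4, 243.6]), array([119.6,  62.1]), -5.3, 2621, np.float64(53.9))
plate (array([380.6, 242.7]), array([162.6,  96. ]), -5.4, 2717, np.float64(9.9))
((379.3111572265625, 243.7643585205078), 21.948898315429688) 0.12292533943836567
{'t': 32.125, 'joints': array([ 5.41338840e-01,  1.32992412e-01,  1.84539383e+00,  4.29486659e-05,
        1.15927226e+00, -9.35724647e-01]), 'qvel': array([-0.00182164,  0.03100671,  0.05645269,  0.00038793, -0.00717433,
       -0.00062999]), 'tau': array([ 2.01128852e-03, -3.14890265e+01, -2.37292081e+01,  3.99537957e-04,
       -3.33583856e-02,  2.16202830e-05]), 'position': array([0.38188649, 0.2430422 , 0.234143  ]), 'tcp_rot': array([0.04685772, 0.99889964, 0.00110786, 0.00162555]), 'contact_force': array([-0.32443821, -0.57741951,  0.48944867]), 'torque': array([-0.01315203,  0.02157441, -0.0251788 ]), 'finger_force': 0.0, 'width': 1.0014590997496935}
```

View pics/scene1.png

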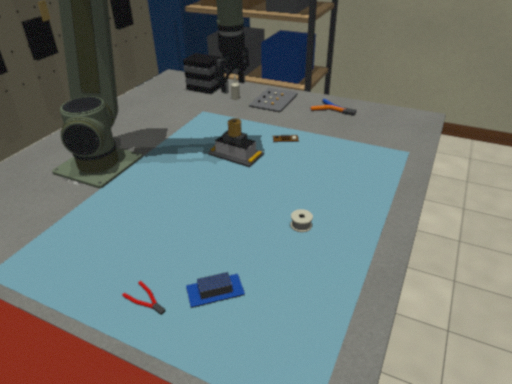

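The scene shows the full stack on the cradle at (237,143), with the bystanders where they were. The arm is clear, so I'm handing it in.

```bash
python3 -c "
from bench import ticket
print(ticket.sign_off())"
```

```text
the job is handed in; nothing more can be done
None
```

The module is rebuilt on the cradle in the order asked (case, board, cover, weight), each part lined up lengthwise and within about 1.5 mm of centre; the bystanders were not touched, and the job was handed in at about 32 s.

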